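# Hold the ball box open beside the ball caddy

### The arm

A 6-joint arm with a two-finger parallel gripper is mounted at the origin on the work surface. World frame = base frame: x ahead of the robot, y to its left, z up, the work surface at z = 0. Lengths are in m, angles in rad, forces in N, time in s.
With the tool pointing down it reaches from about 0.425 to 0.95 m from the base axis. Payload 14.7 kg.
Tool frame: the origin (TCP) lies on the centre line of the jaws, within the pads' length; the fingertips stand arm.tips_ahead ahead of it and the grasp point (between the pads) is the TCP (arm.tips_ahead is the distance from the TCP to the fingertips, in m); z points along the fingers, y is the line along which they close (so a half turn about z gives the same grasp; the last joint's range is limited). The gripper opens to 85 mm and grips with 20 to 120 N. Pads are 22 mm wide; open, the fingers measure 114 mm over their backs; the gripper's body (76 mm by 85 mm) begins 54 mm behind the grasp point. The pads swing forward as they close: fully open they stand 13 mm farther back than shut.
Start: joints at [1.111, 0.48, 1.596, -0, 1.065, -0.047], TCP at [0.261, 0.595, 0.25] pointing down, gripper open.
Joint ranges: [-2.75, 2.75], [-0.82, 2.05], [0.23, 2.67], [-1.56, 4.7], [0.09, 2.69], [-2.92, 2.92]. Speed limits (rad/s): [1.89, 1.89, 2.39, 3.01, 3.01, 3.01].

### API

Orientations are given as a unit quaternion [x, y, z, w].
In Python, from plant import readout, optics, ticket, arm gives the robot as it stands.
- The arm moves only by the tool carry_out, never from a script. Its argument "steps" is a list of rows, each a list of 6 numbers: the shift along the world's x, y, z each as a share of 0.25 m, from -1 to 1, then the turn, a rotation vector about the world's x, y, z each as a share of 120 degrees, from -1 to 1. A call has exactly 10 rows; each row is the pose to reach, as a shift and turn from the pose commanded when the call began; what a row does not reach only later rows make up. A row lasts 1/8 s, in which the tool goes at most 62.5 mm and 10.7 degrees, less where a joint would pass 70% of its speed; a pose out of reach is approached as far as the arm can. A call with a number of a shift or a turn outside -1 to 1 is refused whole. A call with a gripper value outside its range is refused whole. "jaw" is the closure, from -1 (fully open) to 1 (shut), set as the call begins (left out, the last holds). The fingers move at their own pace and stop on an object; "force" is the grip in N (left out, the last holds). Time passes only in rows, so rows that repeat a pose let the fingers close, or fill a call up. It gives the time, the measured TCP pose, the force, the opening and the grip force at its end, in the units of the state.
- readout.get_state(): the state, without advancing time (a new reading comes with each control period).
- optics.get_image(name): name is "scene" or "side" or "wrist"; returns (picture, depth): 420x560x3 uint8, blue, green, red; 420x560 float32, m along the optical axis (not along the pixel's ray), 0 where there is no reading.
- optics.get_calibration(name): a dict with "fx", "fy", "cx", "cy" (pixels), "origin" and "orientation" of the camera in the world. Camera axes: x right, y up, looking along -z (the intrinsics and any distortion apply to the point x, -y, -z); pixel columns grow to the right and rows downward; lengths in m; the calibration is good to about 2 mm. A picture is of the moment at which its call begins: read the wrist's pose just before it. get_calibration takes no time and is no camera call; for the wrist camera it gives the pose at the moment of the call.
- ticket.finish_job(): hands the job in; it is judged then, once.
The state is a dict: "time_s": time; "q": joint angles; "joint_vel": joint speeds; "effort": joint torques, N m; "position": TCP position; "tcp_rot": TCP orientation; "contact_force": force on the tool from outside, world axes, zero at the start; "moment": the same for the moment, N m; "grip_width": opening from 0.0 (shut) to 1.0 (fully open); "finger_force": force on a finger pad.
Only numpy, scipy, OpenCV 4.12 (cv2) and the standard library are available. Lean on these libraries where they do the work, as an engineer would, in place of code of your own. Each camera call takes 0.05 s, during which the arm holds its last target. There are 200 camera calls.

### The job

I want to put the last two pool balls away: pick up the wooden ball caddy by its centre board, carry it level through the air with both balls in it, and set it down (do not drop it) in the middle of the blue felt mat, its long sides along the mat's long sides, then let go of it. Then lift the lid of the ball box by its brass pull bar and hold it open at 60 degrees for me: finish with the gripper still holding the lid still there, because it falls shut by itself. Leave all the other things on the table where they are.

Things in the scene. Friction and masses are not known exactly. Their poses are not given: they have to be found in the camera images.
- caddy: loose light-wood caddy, 142 (x) x 72 (y) mm, walls 36 mm high and 5 mm thick, a cell with a ball on each side along x. Origin: centre of underside, z up. Between the cells stands a darker centre board, 12 mm thick (x), 62 mm wide (y), top 125 mm above the underside: the grip, pinched from above across its thickness (along x). About 0.62 kg with balls
- caddy_grip (a point): grip point on the caddy's centre board, in its middle, 110 mm above the underside (15 mm below the board's top)
- ball_yellow_center (a point): centre of the yellow pool ball, 57 mm diameter, loose in one cell of the caddy; its top stands 62 mm above the caddy's underside
- ball_red_center (a point): centre of the red pool ball, 57 mm diameter, loose in the other cell of the caddy
- mat: fixed blue felt mat, 220 (x) x 160 (y) x 3 mm, flat on the table, on the other side of the ball box from the caddy. Origin: centre of its underside, z up; the long side runs along its x
- chest: fixed wooden ball box, 180 (x) x 240 (y) x 90 mm high, under its lid (top of the closed lid at 103 mm). Origin: centre of its underside; its front with the pull bar faces its own -x, the lid's hinge runs along its rear (+x) upper edge
- lid (a joint): angle of the box's dark wood lid (180 x 240 x 12 mm, about 0.36 kg, hinged along the rear edge, brass pull bar in front), rad: 0 shut, grows as it opens (front edge goes up and back), 1.047 = 60 degrees, stop at 1.9. Free hinge: falls shut when let go below about 1.5 rad
- lid_hinge (a point): middle of the hinge line at the box's rear upper edge, 90 mm above the table; the line is along the chest's y
- lid_bar (a point): middle of the round brass pull bar, 12 mm thick, 100 mm long along the chest's y, its axis 45 mm in front of the lid's front edge, a post at each end. Shut: 225 mm in front of the hinge line, 6 mm above it (96 mm over the table). Pinch from above, one finger in the gap between bar and box; it turns in the fingers as the lid opens
- tumbler: glass tumbler, 72 mm wide, 100 mm high, bystander; origin: centre of underside
- brass_bowl: small brass bowl, 100 mm wide, 50 mm high, bystander; origin: centre of underside
- chalk_a: blue cue-chalk cube, 22 mm, bystander; origin: centre of underside
- chalk_b: blue cue-chalk cube, 22 mm, bystander; origin: centre of underside
- coasters: stack of four round dark-grey coasters, 94 mm wide, 21 mm high, bystander; origin: centre of underside
- dart_stand: dark wood stand 60 x 130 x 30 mm with three upright darts, 143 mm high in all, bystander; origin: centre of underside

How it is judged:
By the outcome, as a careful person would: the job done as asked, in the order asked, and still so for the second after the job is handed in, while the arm keeps its last pose, push and grip.
It also fails if it takes over 61 s, if anything falls off the work surface, if the arm or the gripper's body presses on something with over 40 N, if the wrist force passes 120 N, or if a joint passes its speed limit or range.

## Working session

There is one attempt and no reset: what is moved stays moved. The work goes in short steps, Python scripts to look and compute and a tool call to move; the robot and the scene stay as the last step left them, time stands still between calls to the robot, and variables do not carry over. Pictures are saved under pics/ and viewed, at most 10 in all, crops included, and the job is handed in when it is done.

Besides the shell and the picture viewer there is one more tool, called after "Request:" as name([rows], argument=value, ...), one row to a line, values as JSON. carry_out: Moves the arm, as the interface text tells. Its arguments: {"type":"object","properties":{"steps":{"type":"array","items":{"type":"array","items":{"type":"number"}}},"jaw":{"type":"number"},"force":{"type":"number"}},"required":["steps"]}

```bash
ls; mkdir -p pics
python3 - <<'E'
from plant import readout, optics, ticket, arm
import cv2,json
print(arm.tips_ahead, readout.get_state())
for n in ("scene","side"):
    im,d=optics.get_image(n); cv2.imwrite(f"pics/{n}0.png",im); 
    import numpy as np; np.save(f"pics/{n}0.npy",d)
    print(n,optics.get_calibration(n))
print(optics.get_calibration("wrist"))
E
```

```text
pics
0.019 {'time_s': 0.0, 'q': array([ 1.11144389e+00,  4.80808129e-01,  1.59686197e+00, -6.07522355e-06,
        1.06510486e+00, -4.66257708e-02]), 'joint_vel': array([ 0.0006954 , -0.00170358,  0.0015284 , -0.00121501, -0.00068676,
       -0.00116549]), 'effort': array([ 8.62983397e-04, -9.50666928e+01, -4.30185556e+01, -2.47179054e-05,
        1.23395506e-02, -3.25622170e-05]), 'position': array([0.26054797, 0.59507627, 0.2496922 ]), 'tcp_rot': array([ 2.04900281e-01,  9.78782675e-01, -5.73002407e-04, -1.45393476e-04]), 'contact_force': array([-1.10951451,  0.09905601,  0.75560968]), 'moment': array([ 0.00516712,  0.03738928, -0.03552883]), 'finger_force': 0.0, 'grip_width': 1.0028117870748923}
scene {'fx': 476.26245778484434, 'fy': 476.26245778484434, 'cx': 278.6826217079403, 'cy': 215.19483827408146, 'origin': array([ 1.1624203 , -0.30383155,  1.12317947]), 'orientation': array([0.24148139, 0.13622544, 0.47447473, 0.8354658 ])}
side {'fx': 486.22632523161485, 'fy': 486.22632523161485, 'cx': 281.6468625624849, 'cy': 212.44246903682486, 'origin': array([ 0.23638782, -0.78582918,  0.68849435]), 'orientation': array([ 0.45383699, -0.10453233, -0.17547466,  0.86736014])}
{'fx': 373.3015057164961, 'fy': 373.3015057164961, 'cx': 276.37070481485824, 'cy': 214.86823239887664, 'origin': array([0.18303934, 0.63017946, 0.37338663]), 'orientation': array([-0.13940315, -0.09073807,  0.53934914,  0.82549129])}
```

View pics/scene0.png

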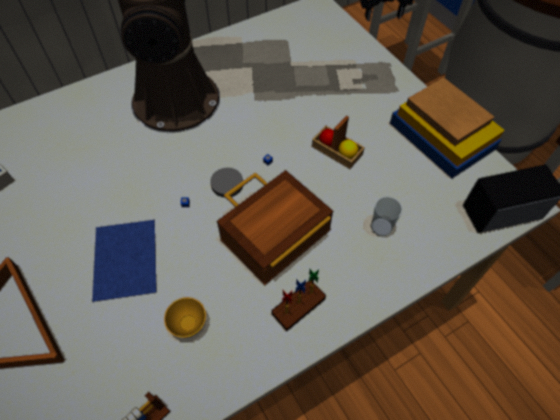

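View pics/side0.png

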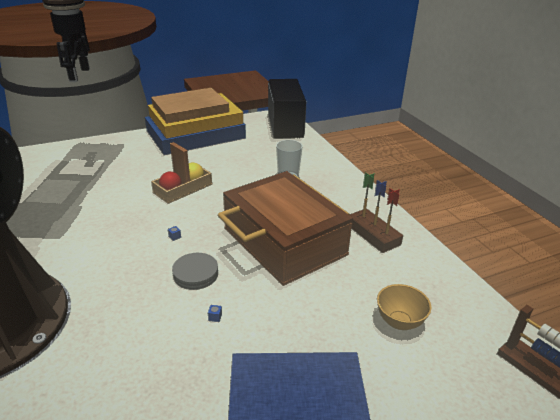

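```bash
cat > h.py <<'E'
import numpy as np, cv2
from scipy.spatial.transform import Rotation as R
def rays(c,uv):
    uv=np.atleast_2d(uv).astype(float)
    d=np.c_[(uv[:,0]-c['cx'])/c['fx'],-(uv[:,1]-c['cy'])/c['fy'],-np.ones(len(uv))]
    return R.from_quat(c['orientation']).apply(d)
def onplane(c,uv,z):
    r=rays(c,uv); return c['origin']+r*((z-c['origin'][2])/r[:,2])[:,None]
def cloud(c,d):
    v,u=np.mgrid[:d.shape[0],:d.shape[1]]
    P=c['origin']+rays(c,np.c_[u.ravel(),v.ravel()])*d.reshape(-1,1)
    P[d.ravel()==0]=np.nan
    return P.reshape(*d.shape,3)
def project(c,P):
    p=R.from_quat(c['orientation']).inv().apply(np.atleast_2d(P)-c['origin'])
    return np.c_[c['cx']-c['fx']*p[:,0]/p[:,2],c['cy']+c['fy']*p[:,1]/p[:,2]]
def tri(obs):
    A=np.zeros((3,3));b=np.zeros(3);L=[]
    for c,uv in obs:
        r=rays(c,uv)[0];r/=np.linalg.norm(r);M=np.eye(3)-np.outer(r,r);A+=M;b+=M@c['origin']
    X=np.linalg.solve(A,b); return X,[np.round(project(c,X)[0]-uv,1) for c,uv in obs]
def rect(P):
    (c,s,a)=cv2.minAreaRect(np.float32(P[:,:2])*1000); return np.round(c,1),np.round(s,1),round(a,2)
E
python3 - <<'E'
from h import *
from plant import optics
ims={}
for n in ("scene","side"):
    c=optics.get_calibration(n); im=cv2.imread(f"pics/{n}0.png"); d=np.load(f"pics/{n}0.npy")
    P=cloud(c,d); z=P[...,2]; hsv=cv2.cvtColor(im,cv2.COLOR_BGR2HSV)
    print(n)
    blue=((hsv[...,0]>100)&(hsv[...,0]<130)&(hsv[...,1]>110)&(abs(z)<.02)).astype(np.uint8)
    blue=cv2.morphologyEx(blue,cv2.MORPH_OPEN,np.ones((7,7)))
    q=P[(blue>0)&(P[...,0]<1)]
    print('mat',rect(q),np.median(q[:,2]))
    box={'scene':(205,165,345,285),'side':(210,165,360,285)}[n]
    def sub(b,lo,hi):
        x0,y0,x1,y1=b; s=P[y0:y1,x0:x1].reshape(-1,3); return s[(s[:,2]>lo)&(s[:,2]<hi)]
    q=sub(box,.098,.112); print('lid',rect(q),np.median(q[:,2]),len(q))
    cb={'scene':(305,110,370,170),'side':(145,135,220,205)}[n]
    q=sub(cb,.075,.2); print('board',rect(q),q[:,2].max(),np.median(q,0),len(q))
    q=sub(cb,.028,.042); print('walls',rect(q),len(q))
    x0,y0,x1,y1=cb
    ims[n]=cv2.resize(im[y0:y1,x0:x1],None,fx=6,fy=6,interpolation=cv2.INTER_CUBIC)[:360,:390]
    x0,y0,x1,y1=box
    q=sub(box,-.01,.01); print('table z',np.median(q[:,2]))
    for nm,bb in dict(tumbler={'scene':(365,190,405,240),'side':(272,138,306,180)}[n],coast={'scene':(205,165,243,198),'side':(165,250,225,290)}[n],bowl={'scene':(160,295,212,340),'side':(370,285,435,335)}[n],dart={'scene':(268,262,330,330),'side':(345,168,405,250)}[n]).items():
        q=sub(bb,.015,.2); print(nm,rect(q),q[:,2].max())
ch=np.hstack([cv2.resize(ims[n],(390,360)) for n in ims])
cv2.imwrite('pics/crop1.png',ch)
E
```

```text
scene
mat (array([ 465.1, -357.7]), array([156.6, 216.4]), 68.34) 0.0037912080774249457
lid (array([633. ,  22.9]), array([333. , 242.2]), 12.19) 0.1039518088884277 6267
board (array([449.1, 328.6]), array([14.5, 67.3]), 21.6) 0.13060534457237793 [0.45404873 0.32325651 0.11169663] 230
walls (array([449.8, 328.1]), array([142.3,  77. ]), 21.52) 368
table z 0.0012070435357008913
tumbler (array([734.7, 279.8]), array([69.8, 72.8]), 33.01) 0.10592202209255452
coast (array([421.1, -16.7]), array([ 94.4, 157.2]), 89.94) 0.10787099157450464
bowl (array([ 711.3, -290.2]), array([96.9, 99.7]), 63.64) 0.05498619537135285
dart (array([777.3, -43.1]), array([134.3, 130.9]), 9.43) 0.14785776988388233
side
mat (array([636.4, 771.7]), array([2407.5,  249.9]), 78.91) 0.002379916799500559
lid (array([587.3,  14.1]), array([239.2, 243.9]), 12.16) 0.10228766514432186 5539
board (array([448.7, 329.9]), array([15.3, 67. ]), 23.08) 0.1266977722696706 [0.44866811 0.32161346 0.10362231] 330
walls (array([471.7, 423.9]), array([339.3, 198.3]), 70.27) 671
table z -0.0005748119611224123
tumbler (array([703.7, 213.8]), array([226.3,  69.8]), 63.79) 0.10454232678190023
coast (array([389.9, -15.9]), array([94.4, 93.6]), 57.98) 0.023986457600991495
bowl (array([ 712.4, -290.7]), array([98.5, 97.5]), 61.99) 0.05290291250341983
dart (array([768.8, -45.3]), array([150.7, 132.4]), 9.36) 0.14478778821100236
```

View pics/crop1.png

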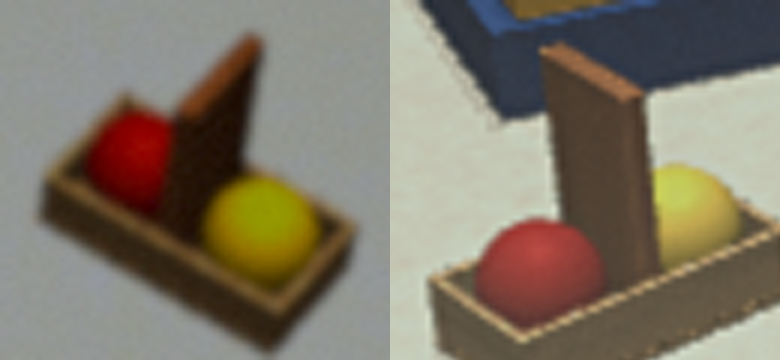

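Run:
```python
from h import *
from plant import optics
C={n:optics.get_calibration(n) for n in("scene","side")}
# board top ends triangulated from crops
s=lambda x,y:(305+x/6-.4,110+y/6-.4); t=lambda x,y:(145+(x-390)/6-.4,135+y/6-.4)
for a,b in (((185,112),(550,50)),((252,43),(634,96)),((252,43),(550,50)),((185,112),(634,96))):
    X,e=tri([(C['scene'],np.array(s(*a))),(C['side'],np.array(t(*b)))]); print(np.round(X,4),e)
for n in C:
    P=cloud(C[n],np.load(f"pics/{n}0.npy"))
    for z0,z1 in((.1,.11),(.085,.11)):
        q=P.reshape(-1,3); q=q[(q[:,2]>z0)&(q[:,2]<z1)&(abs(q[:,0]-.59)<.2)&(abs(q[:,1]-.02)<.17)]
        for yaw in (12.2,):
            r=R.from_euler('z',-yaw,degrees=True).apply(q)
            print(n,z0,np.round(np.percentile(r[:,0],[.3,2,50,98,99.7]),4),np.round(np.percentile(r[:,1],[.3,2,50,98,99.7]),4))
# side mat
im=cv2.imread('pics/side0.png'); print(np.round(onplane(C['side'],[(232,353),(360,352)],.003),4))
print(np.round(onplane(C['scene'],[(97,228),(155,221),(158,291),(93,299)],.003),4))
# chest local scan for bar: points in front of lid
```

```text
[0.4428 0.3156 0.1285] [array([ 0.6, -6. ]), array([5.1, 4.7])]
[0.4569 0.3389 0.1227] [array([-1.1,  7. ]), array([-5.4, -5.7])]
[0.4384 0.3555 0.1244] [array([-0. ,  0.2]), array([-0.2, -0.2])]
[0.4602 0.3016 0.1253] [array([-0.1,  0.7]), array([-0.5, -0.5])]
scene 0.1 [0.4605 0.4682 0.6017 0.6897 0.6957] [-0.231  -0.2274 -0.118   0.0026  0.0072]
scene 0.085 [0.4605 0.4675 0.6042 0.6942 0.6965] [-0.2315 -0.2303 -0.1208  0.0025  0.0072]
side 0.1 [0.4605 0.4669 0.589  0.6848 0.6895] [-0.2309 -0.2275 -0.1251  0.0022  0.0077]
side 0.085 [0.4589 0.4624 0.5821 0.6873 0.6951] [-0.2317 -0.2304 -0.1329  0.0019  0.0078]
[[ 0.3948 -0.2427  0.003 ]
 [ 0.6037 -0.3268  0.003 ]]
[[ 0.3393 -0.3883  0.003 ]
 [ 0.3995 -0.2435  0.003 ]
 [ 0.596  -0.3186  0.003 ]
 [ 0.5328 -0.4667  0.003 ]]
```

Request:
carry_out([
  [0.1,-0.13,0,0,0,-0.07],
  [0.2,-0.28,0,0,0,-0.14],
  [0.3,-0.42,0,0,0,-0.21],
  [0.4,-0.56,0,0,0,-0.28],
  [0.5,-0.7,0,0,0,-0.34],
  [0.55,-0.8,0,0,0,-0.367],
  [0.6,-0.9,0,0,0,-0.367],
  [0.6,-0.9,0,0,0,-0.367],
  [0.6,-0.9,0,0,0,-0.367],
  [0.6,-0.9,0,0,0,-0.367],
], jaw=-1)

```text
time_s: 1.35
position: [0.4104, 0.371, 0.2502]
tcp_rot: [0.557, 0.831, -0.0, -0.0]
contact_force: [-0.4, -0.2, 0.0]
grip_width: 1.001
finger_force: 0.0
```

Run:
```python
from h import *
from plant import optics,readout
print(readout.get_state()['position'])
c=optics.get_calibration('wrist'); im,d=optics.get_image('wrist'); cv2.imwrite('pics/w1.png',im)
P=cloud(c,d).reshape(-1,3)
for a,b in((.105,.14),(.115,.14),(.028,.042)):
    q=P[(P[:,2]>a)&(P[:,2]<b)&(np.hypot(P[:,0]-.449,P[:,1]-.3286)<.09)]; print(len(q),rect(q) if len(q) else '',np.median(q,0))
```

```text
[0.41039284 0.37104617 0.25021218]
1409 (array([450.3, 332.6]), array([12.1, 62.2]), 21.04) [0.44780701 0.33731944 0.12468264]
1278 (array([450.4, 332.5]), array([12.1, 62.1]), 21.01) [0.44868946 0.33560263 0.12480341]
3252 (array([450.6, 332.3]), array([142.1,  72.8]), 20.96) [0.44460539 0.34537932 0.0356381 ]
```

View pics/w1.png

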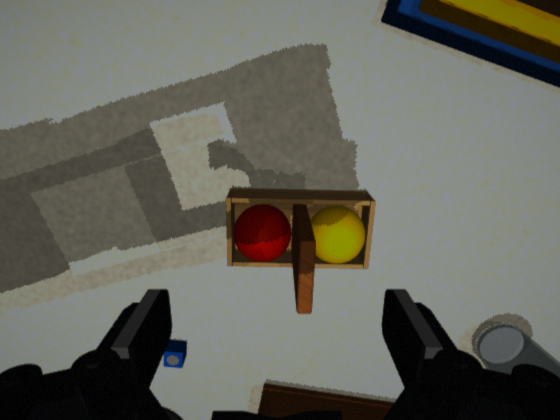

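Request:
carry_out([
  [0.08,-0.08,0,0,0,-0.012],
  [0.158,-0.16,0,0,0,-0.012],
  [0.158,-0.16,-0.1,0,0,-0.012],
  [0.158,-0.16,-0.2,0,0,-0.012],
  [0.158,-0.16,-0.3,0,0,-0.012],
  [0.158,-0.16,-0.4,0,0,-0.012],
  [0.158,-0.16,-0.5,0,0,-0.012],
  [0.158,-0.16,-0.56,0,0,-0.012],
  [0.158,-0.16,-0.56,0,0,-0.012],
  [0.158,-0.16,-0.56,0,0,-0.012],
])

```text
time_s: 2.65
position: [0.4506, 0.3308, 0.111]
tcp_rot: [0.567, 0.824, 0.0, 0.0]
contact_force: [-0.0, -0.6, 1.0]
grip_width: 1.002
finger_force: 0.0
```

Request:
carry_out([
  [0,0,0,0,0,0],
  [0,0,0,0,0,0],
  [0,0,0,0,0,0],
  [0,0,0,0,0,0],
  [0,0,0,0,0,0],
  [0,0,0,0,0,0],
  [0,0,0,0,0,0],
  [0,0,0,0,0,0],
  [0,0,0,0,0,0],
  [0,0,0,0,0,0],
], jaw=1, force=60)

```text
time_s: 3.9
position: [0.4504, 0.3305, 0.1104]
tcp_rot: [0.567, 0.823, 0.0, 0.0]
contact_force: [3.0, 0.1, 2.2]
grip_width: 0.13
finger_force: 60.1
```

Request:
carry_out([
  [0,0,0.02,0,0,0],
  [0,0,0.06,0,0,0],
  [0,0,0.13,0,0,0],
  [0,0,0.22,0,0,0],
  [0,0,0.32,0,0,0],
  [0,0,0.42,0,0,0],
  [0,0,0.52,0,0,0],
  [0,0,0.6,0,0,0],
  [0,0,0.65,0,0,0],
  [0,0,0.68,0,0,0],
])

```text
time_s: 5.15
position: [0.4501, 0.3303, 0.2809]
tcp_rot: [0.567, 0.823, 0.0, -0.0]
contact_force: [0.3, -0.8, -6.8]
grip_width: 0.132
finger_force: 59.0
```

Run:
```python
from h import *
from plant import optics,readout
s=readout.get_state(); print(s['position'],s['tcp_rot'],s['contact_force'],s['moment'],s['grip_width'],s['q'])
a,_=optics.get_image('side'); b,_=optics.get_image('wrist')
cv2.imwrite('pics/l1.png',np.hstack([cv2.resize(a[60:270,80:360],(400,300)),cv2.resize(b,(400,300))]))
```

```text
[0.4500566  0.3303395  0.28085119] [ 5.67335212e-01  8.23486949e-01  3.76275364e-05 -7.20567903e-06] [ 0.31765621 -0.79948934 -6.77747461] [-0.02311566 -0.01300653  0.0182174 ] 0.13203441066773253 [5.78852148e-01 3.20912781e-01 1.77311145e+00 4.83220001e-05
 1.04750424e+00 2.14564183e-01]
```

View pics/l1.png

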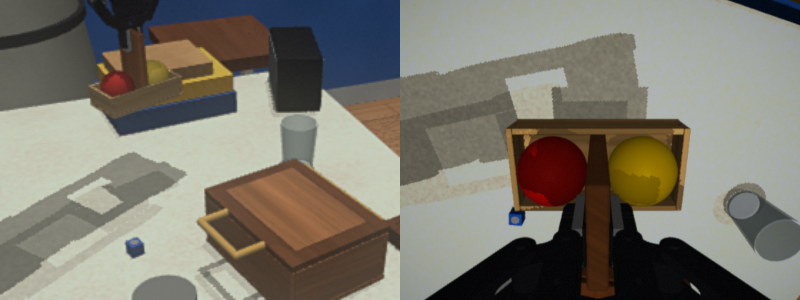

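Request:
carry_out([
  [0.01,-0.03,0,0,0,0],
  [0.02,-0.1,0,0,0,-0.015],
  [0.03,-0.21,0,0,0,-0.03],
  [0.04,-0.34,0,0,0,-0.05],
  [0.05,-0.47,0,0,0,-0.07],
  [0.06,-0.6,0,0,0,-0.09],
  [0.07,-0.73,0,0,0,-0.11],
  [0.08,-0.85,0,0,0,-0.13],
  [0.08,-0.94,0,0,0,-0.145],
  [0.08,-0.98,0,0,0,-0.15],
])

```text
time_s: 6.5
position: [0.4697, 0.0835, 0.28]
tcp_rot: [0.69, 0.723, -0.0, -0.0]
contact_force: [0.4, 1.1, -6.2]
grip_width: 0.13
finger_force: 59.0
```

Request:
carry_out([
  [0,-0.03,0,0,0,0],
  [0,-0.1,0,0,0,-0.015],
  [0,-0.21,0,0,0,-0.03],
  [0,-0.34,0,0,0,-0.05],
  [0,-0.47,0,0,0,-0.07],
  [0,-0.6,0,0,0,-0.09],
  [0,-0.71,0,0,0,-0.11],
  [0,-0.8,0,0,0,-0.13],
  [0,-0.86,0,0,0,-0.15],
  [0,-0.88,0,0,0,-0.16],
])

```text
time_s: 7.75
position: [0.4701, -0.1353, 0.2802]
tcp_rot: [0.801, 0.599, -0.0, -0.0]
contact_force: [0.9, 0.7, -5.8]
grip_width: 0.132
finger_force: 59.0
```

Run:
```python
from h import *
from plant import optics,readout
s=readout.get_state(); print(s['position'],s['tcp_rot'],s['contact_force'],s['grip_width'])
for n in('wrist','scene','side'):
    c=optics.get_calibration(n); b,d=optics.get_image(n); 
    if n=='wrist': cv2.imwrite('pics/m1.png',b)
    P=cloud(c,d); hsv=cv2.cvtColor(b,cv2.COLOR_BGR2HSV)
    m=((hsv[...,0]>100)&(hsv[...,0]<130)&(hsv[...,1]>100)&(abs(P[...,2])<.015)&(np.hypot(P[...,0]-.465,P[...,1]+.357)<.17)).astype(np.uint8)
    m=cv2.morphologyEx(m,cv2.MORPH_OPEN,np.ones((3,3)));q=P[m>0]; print(n,len(q),rect(q),np.median(q[:,2]))
```

```text
[ 0.47011739 -0.13525759  0.28019862] [ 8.01084617e-01  5.98551103e-01 -5.75814354e-05 -1.02172400e-04] [ 0.90715254  0.71658438 -5.79807953] 0.1319542757744438
wrist 3668 (array([ 479.4, -358.8]), array([240.8, 104.6]), 6.64) 0.002987170928772792
scene 4344 (array([ 464.6, -357.5]), array([157.6, 219.6]), 68.27) 0.003785265363659307
side 6866 (array([ 472.8, -344.7]), array([126.5, 217.9]), 67.03) 0.002450138727470741
```

View pics/m1.png

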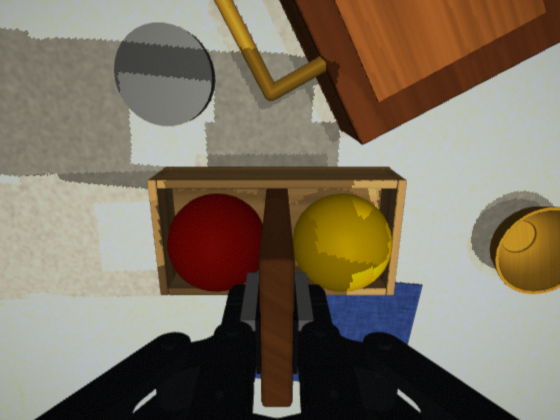

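Run:
```python
from h import *
from plant import optics,readout
c=optics.get_calibration('wrist'); print(onplane(c,[(421,284),(412,340)],.003))
b,d=optics.get_image('wrist'); P=cloud(c,d).reshape(-1,3)
for a,b in((.285,.31),(.19,.215)):
    q=P[(P[:,2]>a)&(P[:,2]<b)&(np.hypot(P[:,0]-.47,P[:,1]+.135)<.085)]; print(rect(q),np.median(q,0))
c=optics.get_calibration('scene');b,d=optics.get_image('scene'); P=cloud(c,d).reshape(-1,3)
q=P[(P[:,2]>.2)&(P[:,2]<.215)&(np.hypot(P[:,0]-.47,P[:,1]+.135)<.085)]; print(rect(q),np.median(q,0))
```

```text
[[ 0.59848195 -0.31990095  0.003     ]
 [ 0.57433591 -0.3975944   0.003     ]]
(array([ 475.7, -128. ]), array([60.2, 58.7]), 21.03) [ 0.47167687 -0.12483426  0.29504196]
(array([ 470.3, -132.8]), array([ 72.8, 142.6]), 73.67) [ 0.47816867 -0.11355971  0.20550359]
(array([ 469.4, -135.4]), array([ 72.1, 144.7]), 73.88) [ 0.51151393 -0.14662596  0.20741207]
```

Request:
carry_out([
  [0,-0.03,0,0,0,0],
  [-0.003,-0.1,0,0,0,-0.005],
  [-0.006,-0.21,0,0,0,-0.01],
  [-0.01,-0.34,0,0,0,-0.02],
  [-0.012,-0.47,0,0,0,-0.03],
  [-0.015,-0.6,0,0,0,-0.04],
  [-0.018,-0.71,0,0,0,-0.044],
  [-0.018,-0.8,0,0,0,-0.044],
  [-0.018,-0.865,0,0,0,-0.044],
  [-0.018,-0.886,0,0,0,-0.044],
])

```text
time_s: 9.25
position: [0.4657, -0.357, 0.2801]
tcp_rot: [0.827, 0.562, 0.0, -0.0]
contact_force: [0.4, 0.8, -5.2]
grip_width: 0.134
finger_force: 59.0
```

Request:
carry_out([
  [0,0,-0.03,0,0,0],
  [0,0,-0.1,0,0,0],
  [0,0,-0.2,0,0,0],
  [0,0,-0.3,0,0,0],
  [0,0,-0.4,0,0,0],
  [0,0,-0.49,0,0,0],
  [0,0,-0.57,0,0,0],
  [0,0,-0.61,0,0,0],
  [0,0,-0.635,0,0,0],
  [0,0,-0.645,0,0,0],
])

```text
time_s: 10.5
position: [0.4659, -0.356, 0.119]
tcp_rot: [0.827, 0.562, 0.0, 0.0]
contact_force: [0.0, 0.1, -6.0]
grip_width: 0.133
finger_force: 59.0
```

Run:
```python
from plant import readout
s=readout.get_state(); print(s['position'],s['tcp_rot'],s['contact_force'],s['grip_width'])
```

```text
[ 0.4658686  -0.35601689  0.11897704] [8.27089634e-01 5.62070040e-01 2.77499358e-05 7.39217501e-05] [ 0.02878186  0.05423417 -5.9968387 ] 0.1329941404583601
```

Request:
carry_out([
  [0,0,-0.004,0,0,0],
  [0,0,-0.008,0,0,0],
  [0,0,-0.011,0,0,0],
  [0,0,-0.014,0,0,0],
  [0,0,-0.016,0,0,0],
  [0,0,-0.018,0,0,0],
  [0,0,-0.02,0,0,0],
  [0,0,-0.021,0,0,0],
  [0,0,-0.022,0,0,0],
  [0,0,-0.022,0,0,0],
])

```text
time_s: 11.75
position: [0.4657, -0.3561, 0.1135]
tcp_rot: [0.827, 0.562, -0.0, -0.0]
contact_force: [-0.8, 0.4, -6.8]
grip_width: 0.128
finger_force: 59.0
```

Not yet touching (full weight still carried); go lower in tiny steps.

Request:
carry_out([
  [0,0,-0.001,0,0,0],
  [0,0,-0.002,0,0,0],
  [0,0,-0.003,0,0,0],
  [0,0,-0.004,0,0,0],
  [0,0,-0.005,0,0,0],
  [0,0,-0.005,0,0,0],
  [0,0,-0.006,0,0,0],
  [0,0,-0.006,0,0,0],
  [0,0,-0.006,0,0,0],
  [0,0,-0.006,0,0,0],
])

```text
time_s: 13.0
position: [0.4659, -0.3562, 0.1134]
tcp_rot: [0.827, 0.562, 0.0, 0.0]
contact_force: [-5.0, 4.9, 20.8]
grip_width: 0.13
finger_force: 63.0
```

Request:
carry_out([
  [0,0,0.001,0,0,0],
  [0,0,0.002,0,0,0],
  [0,0,0.003,0,0,0],
  [0,0,0.003,0,0,0],
  [0,0,0.003,0,0,0],
  [0,0,0.003,0,0,0],
  [0,0,0.003,0,0,0],
  [0,0,0.003,0,0,0],
  [0,0,0.003,0,0,0],
  [0,0,0.003,0,0,0],
])

```text
time_s: 14.25
position: [0.4659, -0.3562, 0.1134]
tcp_rot: [0.827, 0.562, 0.0, 0.0]
contact_force: [-2.2, 2.7, 7.3]
grip_width: 0.13
finger_force: 61.2
```

Request:
carry_out([
  [0,0,0,0,0,0],
  [0,0,0,0,0,0],
  [0,0,0,0,0,0],
  [0,0,0,0,0,0],
  [0,0,0,0,0,0],
  [0,0,0,0,0,0],
  [0,0,0,0,0,0],
  [0,0,0,0,0,0],
  [0,0,0,0,0,0],
  [0,0,0,0,0,0],
], jaw=-1)

```text
time_s: 15.5
position: [0.4657, -0.3561, 0.1128]
tcp_rot: [0.827, 0.562, -0.0, -0.0]
contact_force: [0.2, 0.1, -1.0]
grip_width: 0.999
finger_force: 0.0
```

Request:
carry_out([
  [0,0,0.05,0,0,0],
  [0,0,0.15,0,0,0],
  [0,0,0.3,0,0,0],
  [0,0,0.45,0,0,0],
  [0,0,0.55,0,0,0],
  [0,0.15,0.6,0,0,0.03],
  [0,0.35,0.6,0,0,0.07],
  [0,0.55,0.6,0,0,0.11],
  [0,0.7,0.6,0,0,0.15],
  [0,0.75,0.6,0,0,0.17],
])

```text
time_s: 16.75
position: [0.4656, -0.1669, 0.2637]
tcp_rot: [0.713, 0.701, 0.0, 0.0]
contact_force: [0.2, -0.7, 0.5]
grip_width: 1.002
finger_force: 0.0
```

Run:
```python
from h import *
from plant import optics,readout
s=readout.get_state(); print(s['time_s'],s['position'],s['tcp_rot'],s['contact_force'],s['grip_width'])
for n in('wrist','scene','side'):
    c=optics.get_calibration(n); b,d=optics.get_image(n); cv2.imwrite(f'pics/p_{n}.png',b)
    P=cloud(c,d); hsv=cv2.cvtColor(b,cv2.COLOR_BGR2HSV)
    near=np.hypot(P[...,0]-.465,P[...,1]+.357)<.17
    m=((hsv[...,0]>100)&(hsv[...,0]<130)&(hsv[...,1]>100)&(abs(P[...,2])<.015)&near).astype(np.uint8)
    m=cv2.morphologyEx(m,cv2.MORPH_OPEN,np.ones((3,3)));q=P[m>0]; print(n,'mat',len(q),rect(q))
    q=P[near&(P[...,2]>.032)&(P[...,2]<.045)];print(' caddy',rect(q),np.median(q[:,2]))
    P=P.reshape(-1,3); r=R.from_euler('z',-12.2,degrees=True).apply(P)
    k=(r[:,2]>.085)&(r[:,2]<.115)&(r[:,1]>-.158)&(r[:,1]<-.065)&(r[:,0]>.44)&(r[:,0]<.5)
    q=P[k]; print(' bar',len(q),rect(q) if len(q)>5 else '',np.percentile(q[:,2],[5,50,98]) if len(q)>5 else '')
```

```text
16.75 [ 0.46561166 -0.16686274  0.26373104] [7.13254519e-01 7.00905026e-01 1.91589917e-04 3.13804828e-04] [ 0.23962106 -0.73706263  0.51422687] 1.001879136105969
wrist mat 10620 (array([ 468. , -355.9]), array([160.3, 219.1]), 68.12)
 caddy (array([ 466.3, -354.2]), array([ 73.6, 142.2]), 68.49) 0.03853997526302744
 bar 1141 (array([499. , -37.6]), array([40.4, 31.8]), 11.64) [0.09830879 0.10148969 0.10357074]
scene mat 2367 (array([ 465.8, -357.5]), array([157.5, 217.4]), 67.83)
 caddy (array([ 464.6, -355.6]), array([ 74.3, 146.1]), 66.94) 0.03908868112877428
 bar 165 (array([490.5,  -8.2]), array([42.9, 93. ]), 12.73) [0.09636521 0.10210998 0.10695432]
side mat 1837 (array([ 463.8, -365.3]), array([ 81.7, 216.4]), 67.26)
 caddy (array([ 465.6, -355.7]), array([ 75.3, 141.8]), 68.86) 0.038108007597299265
 bar 206 (array([490.8,  -8. ]), array([40.1, 92.6]), 11.19) [0.09485047 0.1002405  0.10361635]
```

Request:
carry_out([
  [0.01,0.05,0,0,0,0.02],
  [0.03,0.12,0,0,0,0.05],
  [0.05,0.2,0,0,0,0.08],
  [0.07,0.28,0,0,0,0.11],
  [0.07,0.35,0,0,0,0.11],
  [0.07,0.4,0,0,0,0.11],
  [0.07,0.43,0,0,0,0.11],
  [0.07,0.43,0,0,0,0.11],
  [0.07,0.43,0,0,0,0.11],
  [0.07,0.43,0,0,0,0.11],
])

```text
time_s: 18.15
position: [0.4833, -0.0615, 0.2628]
tcp_rot: [0.63, 0.777, -0.0, 0.0]
contact_force: [-0.6, -0.3, 0.2]
grip_width: 0.998
finger_force: 0.0
```

Run:
```python
from h import *
from plant import optics,readout
s=readout.get_state(); print(s['time_s'],s['position'],s['tcp_rot'])
c=optics.get_calibration('wrist'); b,d=optics.get_image('wrist'); cv2.imwrite('pics/b1.png',b); np.save('pics/b1.npy',d)
P=cloud(c,d).reshape(-1,3); r=R.from_euler('z',-12.2,degrees=True).apply(P)
k=(r[:,2]>.085)&(r[:,2]<.115)&(r[:,1]>-.158)&(r[:,1]<-.065)&(r[:,0]>.44)&(r[:,0]<.5)
q=P[k]; print('bar',len(q),rect(q),np.percentile(q[:,2],[5,50,98]))
print(project(c,[[.483,-.0102,.102]]))
k=(r[:,2]>.095)&(r[:,2]<.112)&(r[:,1]>-.25)&(r[:,1]<.02)&(r[:,0]>.505)&(r[:,0]<.72)
q=r[k]; print('lid',rect(P[k]),q.min(0),q.max(0),np.median(q,0))
```

```text
18.15 [ 0.48326136 -0.06154673  0.26281401] [ 6.29652876e-01  7.76876600e-01 -2.40085942e-05  6.17797210e-05]
bar 2255 (array([493. ,  -7.5]), array([39.9, 93. ]), 11.95) [0.09830685 0.10151797 0.10348743]
[[289.85079868 135.30062946]]
lid (array([614.2,   4.6]), array([192.8, 207.4]), 12.15) [ 0.50501631 -0.22910883  0.0950693 ] [ 0.69764918 -0.02154399  0.10662348] [ 0.58978315 -0.11473968  0.10338197]
```

View pics/b1.png

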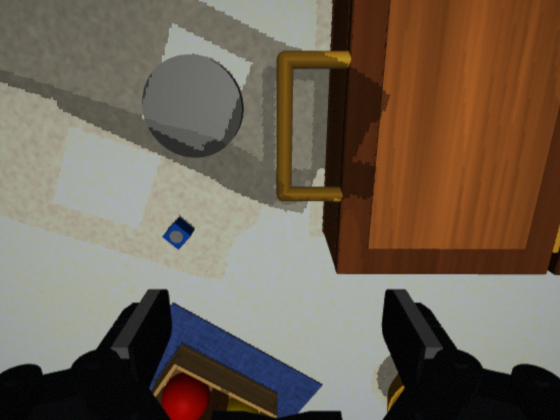

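Run:
```python
from h import *
from plant import optics,readout
c=optics.get_calibration('wrist')
a=onplane(c,[(285,60),(285,192.5),(285,126)],.1); print(a)
r=R.from_euler('z',-12.2,degrees=True); print(r.apply(a))
P=cloud(c,np.load('pics/b1.npy')); 
for v in (90,125,160):
    p=r.apply(P[v,270:300]); k=p[:,2]>.085; print(v,np.round(p[k].min(0),4),np.round(p[k].max(0),4))
for n in('scene','side'):
    c=optics.get_calibration(n); b,d=optics.get_image(n); P=r.apply(cloud(c,d).reshape(-1,3))
    k=(P[:,2]>.09)&(P[:,2]<.11)&(P[:,1]>-.15)&(P[:,1]<-.075)&(P[:,0]>.44)&(P[:,0]<.49); print(n,k.sum(),P[k].min(0),P[k].mean(0),P[k].max(0))
    if n=='side':s1=b
    else:s0=b
q=readout.get_state()['tcp_rot'];print(np.degrees(np.arctan2(2*q[0]*q[1],2*q[1]**2-1))-90)
```

```text
[[ 0.46825111  0.04032693  0.1       ]
 [ 0.48911545 -0.05495268  0.1       ]
 [ 0.47805167 -0.00442854  0.1       ]]
[[ 0.46619816 -0.05953689  0.1       ]
 [ 0.46645635 -0.15707385  0.1       ]
 [ 0.46631944 -0.1053527   0.1       ]]
90 [ 0.4604 -0.0798  0.0984] [ 0.4714 -0.0797  0.1031]
125 [ 0.4603 -0.1051  0.0956] [ 0.4717 -0.1043  0.1027]
160 [ 0.4602 -0.1312  0.0992] [ 0.4711 -0.1305  0.1027]
scene 121 [ 0.45667712 -0.1481212   0.09160499] [ 0.4648917  -0.1132218   0.10169853] [ 0.47045033 -0.07565491  0.10778183]
side 150 [ 0.4578551  -0.14859552  0.09195764] [ 0.46243492 -0.11414761  0.09975517] [ 0.46967082 -0.07706477  0.10468335]
-11.962505470617273
```

Request:
carry_out([
  [-0.01,0.1,0,0,0,0.001],
  [-0.02,0.21,0,0,0,0.001],
  [-0.02,0.21,-0.05,0,0,0.001],
  [-0.02,0.21,-0.15,0,0,0.001],
  [-0.02,0.21,-0.25,0,0,0.001],
  [-0.02,0.21,-0.3,0,0,0.001],
  [-0.02,0.21,-0.32,0,0,0.001],
  [-0.02,0.21,-0.32,0,0,0.001],
  [-0.02,0.21,-0.32,0,0,0.001],
  [-0.02,0.21,-0.32,0,0,0.001],
], jaw=0.15, force=30)

```text
time_s: 19.55
position: [0.4786, -0.0086, 0.1833]
tcp_rot: [0.629, 0.778, 0.0, 0.0]
contact_force: [0.1, 0.3, -0.0]
grip_width: 0.426
finger_force: 0.0
```

Run:
```python
from h import *
from plant import optics,readout
s=readout.get_state(); print(s['time_s'],s['position'],s['grip_width'])
c=optics.get_calibration('side'); a,_=optics.get_image('side'); b,_=optics.get_image('wrist')
cv2.imwrite('pics/g1.png',np.hstack([cv2.resize(a[120:300,160:400],(400,300)),cv2.resize(b,(400,300))]))
```

```text
19.55 [ 0.4785836  -0.00861115  0.18334031] 0.425528547760042
```

View pics/g1.png

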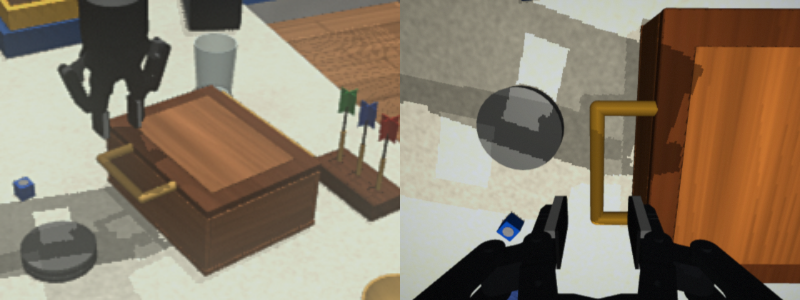

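Request:
carry_out([
  [0,-0.002,-0.05,0,0,0],
  [0,-0.002,-0.12,0,0,0],
  [0,-0.002,-0.18,0,0,0],
  [0,-0.002,-0.23,0,0,0],
  [0,-0.002,-0.27,0,0,0],
  [0,-0.002,-0.3,0,0,0],
  [0,-0.002,-0.325,0,0,0],
  [0,-0.002,-0.34,0,0,0],
  [0,-0.002,-0.345,0,0,0],
  [0,-0.002,-0.345,0,0,0],
])

```text
time_s: 20.9
position: [0.4783, -0.0091, 0.0966]
tcp_rot: [0.629, 0.778, 0.0, 0.0]
contact_force: [1.0, -0.4, 0.1]
grip_width: 0.424
finger_force: 0.0
```

Request:
carry_out([
  [0,0,0,0,0,0],
  [0,0,0,0,0,0],
  [0,0,0,0,0,0],
  [0,0,0,0,0,0],
  [0,0,0,0,0,0],
  [0,0,0,0,0,0],
  [0,0,0,0,0,0],
  [0,0,0,0,0,0],
  [0,0,0,0,0,0],
  [0,0,0,0,0,0],
], jaw=1, force=30)

```text
time_s: 22.15
position: [0.4781, -0.0092, 0.0967]
tcp_rot: [0.629, 0.778, -0.0, -0.0]
contact_force: [-1.8, -1.6, 5.8]
grip_width: 0.13
finger_force: 29.2
```

Run:
```python
from h import *
from plant import readout
s=readout.get_state(); p=s['position']; print(s['time_s'],p,s['grip_width'],s['finger_force'],s['contact_force'])
# bar path: rows of shift/0.25 from shut
yaw=np.radians(12.2);a0=np.arctan2(6,225);r=.22508
for t in range(0,65,4):
    a=a0+np.radians(t); dx=r*(np.cos(a0)-np.cos(a)); dz=r*(np.sin(a)-np.sin(a0))
    print(t,np.round(np.array([dx*np.cos(yaw),dx*np.sin(yaw),dz])/.25,3))
```

```text
22.15 [ 0.47808708 -0.00915826  0.09674217] 0.1296038266447743 29.21810746192932 [-1.81804647 -1.57282509  5.82367649]
0 [0. 0. 0.]
4 [0.004 0.001 0.063]
8 [0.012 0.003 0.125]
12 [0.024 0.005 0.187]
16 [0.041 0.009 0.247]
20 [0.061 0.013 0.306]
24 [0.086 0.019 0.364]
28 [0.114 0.025 0.42 ]
32 [0.146 0.032 0.473]
36 [0.182 0.039 0.524]
40 [0.221 0.048 0.573]
44 [0.263 0.057 0.618]
48 [0.308 0.067 0.661]
52 [0.357 0.077 0.7  ]
56 [0.407 0.088 0.736]
60 [0.46  0.099 0.767]
64 [0.515 0.111 0.795]
```

Request:
carry_out([
  [0.002,0,0.031,0,0,0],
  [0.004,0.001,0.063,0,0,0],
  [0.012,0.003,0.125,0,0,0],
  [0.024,0.005,0.187,0,0,0],
  [0.041,0.009,0.247,0,0,0],
  [0.061,0.013,0.306,0,0,0],
  [0.086,0.019,0.364,0,0,0],
  [0.114,0.025,0.42,0,0,0],
  [0.13,0.028,0.447,0,0,0],
  [0.146,0.032,0.473,0,0,0],
])

```text
time_s: 23.4
position: [0.513, -0.0017, 0.2154]
tcp_rot: [0.628, 0.778, -0.001, -0.001]
contact_force: [-10.5, -9.8, 4.5]
grip_width: 0.124
finger_force: 29.5
```

Run:
```python
from h import *
from plant import readout,optics
s=readout.get_state(); p=s['position']; print(s['time_s'],p,s['grip_width'],s['finger_force'],s['contact_force'],s['moment'])
```

```text
23.4 [ 0.5129982  -0.00166828  0.2153895 ] 0.12442876026767234 29.543000757694244 [-10.48398485  -9.77296656   4.49277525] [-1.58782011  1.85907807  0.00255061]
```

Request:
carry_out([
  [0.03,0.005,0.051,0,0,0],
  [0.07,0.013,0.1,0,0,0],
  [0.112,0.022,0.145,0,0,0],
  [0.157,0.032,0.188,0,0,0],
  [0.206,0.042,0.227,0,0,0],
  [0.231,0.047,0.245,0,0,0],
  [0.256,0.052,0.263,0,0,0],
  [0.283,0.058,0.279,0,0,0],
  [0.309,0.063,0.294,0,0,0],
  [0.309,0.063,0.294,0,0,0],
])

```text
time_s: 24.65
position: [0.592, 0.0147, 0.2903]
tcp_rot: [0.629, 0.778, 0.0, 0.0]
contact_force: [-10.2, -2.4, 17.5]
grip_width: 0.123
finger_force: 31.9
```

Run:
```python
from h import *
from plant import readout,optics
s=readout.get_state(); p=s['position']; print(s['time_s'],p,s['grip_width'],s['finger_force'],s['contact_force'],s['moment'])
p0=np.array([.4781,-.0092,.0967]); r=R.from_euler('z',-12.2,degrees=True); d=r.apply(p-p0); print(d, 'angle z',np.degrees(np.arcsin((d[2]+.006)/.2251))-1.53,'x',np.degrees(np.arccos((.225-d[0])/.2251))-1.53)
a=None
for n in('side','scene'):
    c=optics.get_calibration(n); b,dd=optics.get_image(n); P=r.apply(cloud(c,dd).reshape(-1,3))
    if n=='side': a=b
    k=(P[:,2]>.13)&(P[:,2]<.24)&(P[:,1]>-.225)&(P[:,1]<-.0)&(P[:,0]>.54)&(P[:,0]<.74); q=P[k]
    # dominant plane by x-z line (RANSAC-ish)
    best=(0,)
    rng=np.random.default_rng(0)
    for _ in range(400 if len(q)>50 else 0):
        i,j=rng.choice(len(q),2,False); v=(q[j]-q[i])[[0,2]]; L=np.hypot(*v)
        if L<.04: continue
        v/=L; e=abs((q[:,0]-q[i,0])*v[1]-(q[:,2]-q[i,2])*v[0])<.003
        if e.sum()>best[0]: best=(e.sum(),e)
    if best[0]:
        x=q[best[1]][:,[0,2]]; u=np.linalg.svd(x-x.mean(0),full_matrices=False)[2][0]; print(n,len(q),best[0],np.degrees(np.arctan2(u[1],u[0]))%180)
b,_=optics.get_image('scene')
cv2.imwrite('pics/e1.png',np.hstack([cv2.resize(a,(400,300)),cv2.resize(b,(400,300))]))
```

```text
24.65 [0.59204299 0.01474589 0.29031936] 0.12301240890710276 31.921782195568085 [-10.17245064  -2.3908609   17.47115384] [-0.27286744  1.56276514 -0.05847896]
[ 0.11643005 -0.00067388  0.19361936] angle z 60.94422324077987 x 59.63304606581964
side 1461 1461 120.3669530874277
scene 3989 3657 120.8688833069103
```

View pics/e1.png

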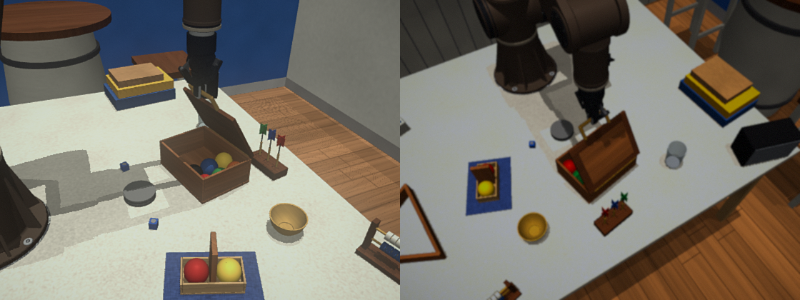

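Request:
carry_out([
  [-0.001,0,0.001,0,0,0],
  [-0.001,0,0.002,0,0,0],
  [-0.001,0,0.003,0,0,0],
  [-0.001,0,0.003,0,0,0],
  [-0.001,0,0.003,0,0,0],
  [-0.001,0,0.003,0,0,0],
  [-0.001,0,0.003,0,0,0],
  [-0.001,0,0.003,0,0,0],
  [-0.001,0,0.003,0,0,0],
  [-0.001,0,0.003,0,0,0],
])

```text
time_s: 26.05
position: [0.5917, 0.0147, 0.2902]
tcp_rot: [0.629, 0.778, 0.0, 0.0]
contact_force: [-3.4, -0.6, 6.6]
grip_width: 0.129
finger_force: 30.8
```

Run:
```python
from h import *
from plant import readout,ticket
s=readout.get_state(); d=R.from_euler('z',-12.2,degrees=True).apply(s['position']-np.array([.4781,-.0092,.0967]))
a=np.degrees(np.arctan2(d[2]+.006,.225-d[0]))-1.53
print(s['time_s'],s['position'],s['contact_force'],s['finger_force'],s['grip_width'],a)
if abs(a-60)<2 and s['finger_force']>20: print(ticket.finish_job())
```

```text
26.05 [0.5916615  0.01470433 0.29023341] [-3.35682458 -0.61213729  6.63885518] 30.83318442106247 0.12858748652635005 59.83405118695357
the job is handed in; nothing more can be done
None
```

The caddy, with both balls in it, stands released in the middle of the mat (within about 2 mm, long sides aligned); the gripper is holding the box lid open at about 60°, and the job was handed in at 26 s.

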